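# Two drinks kits from the trolley stock

## Task

Make up two drinks kits. On the rose tray stand the sugar pot on the white pad and the steel jigger on the black pad; on the blue tray stand the copper jigger on the black pad, the amber bottle on the yellow pad and the clear stirrer cup on the white pad, each upright and centred on its pad. Set things down without dropping them, and leave the green bottle, the cherry jar and the pink coupe standing where they are.

Things in the scene. Friction and masses are not known exactly. Their poses are not given: they have to be found in the camera images.
- sugar_pot: White ceramic sugar pot: straight body 54 mm in diameter and 55 mm high with a thin gold band near its top, then a 44 mm twist cap to 69 mm and a small gold bar on the cap to 77 mm. Good to hold across the body at 35 to 45 mm height. Origin: centre of its underside, z up. Loose, about 0.22 kg.
- steel_jigger: Steel (silver-grey) double-ended measuring jigger, 82 mm tall, standing on its small flared end (foot 38 mm across); waist 20 mm across at 32 mm height; the open upper cup is a straight cylinder 40 mm in outer diameter from 42 to 82 mm height, good to hold at about 62 mm. Origin: centre of its underside, z up. Loose, about 0.11 kg.
- copper_jigger: Copper-coloured (reddish) double-ended measuring jigger, 82 mm tall, standing on its small flared end (foot 38 mm across); waist 20 mm across at 32 mm height; the open upper cup is a straight cylinder 40 mm in outer diameter from 42 to 82 mm height, good to hold at about 62 mm. Origin: centre of its underside, z up. Loose, about 0.11 kg.
- stirrer_cup: Clear pale-blue acrylic cup with a darker blue rim and floor, a straight cylinder 52 mm in outer diameter, 75 mm tall, wall 3 mm, with three thin coloured stirrers (green, yellow, orange ball ends, to 92 mm height) that are part of it. Good to hold across the outside at about 50 mm height. Origin: centre of its underside, z up. Loose, about 0.12 kg.
- amber_bottle: Small amber-orange bitters bottle: straight body 40 mm in diameter to 78 mm height with a plain paper band, black cap 22 mm across to 108 mm. Good to hold across the body at 60 to 70 mm height. Origin: centre of its underside, z up. Loose, about 0.16 kg.
- green_bottle: Small green bottle, the same shape and size as the amber one (40 mm diameter, 108 mm tall, black cap). Not part of a kit: leave it standing where it is. Origin: centre of its underside. Loose.
- cherry_jar: Dark red cherry jar with a bright red lid, 48 mm in diameter, 60 mm tall. Not part of a kit: leave it standing where it is. Origin: centre of its underside. Loose.
- pink_coupe: Pink stemmed glass coupe, bowl 84 mm across, 122 mm tall, beyond the stock. Not part of a kit: leave it standing where it is. Origin: centre of its underside. Loose.
- rose_tray: Dusky pink fixed tray, 250 mm (its x) by 100 mm (y), to the robot's left or right, long axis within 15 degrees of straight ahead. Floor 6 mm, lip 10 mm above the table. Origin: centre of its underside, z up. Flat pads 66 mm across, level with the floor, at y = 0: white at x = -60 mm, black at x = +60 mm.
- blue_tray: Dark blue fixed tray, 250 mm (its x) by 100 mm (y), to the robot's left or right, long axis within 15 degrees of straight ahead. Floor 6 mm, lip 10 mm above the table. Origin: centre of its underside, z up. Flat pads 66 mm across, level with the floor, at y = 0: black at x = -85 mm, yellow at x = 0, white at x = +85 mm. Fingers closing along the tray's y have most room.
There are look-alikes about, which are no part of the job. What is shaped like the sugar_pot but purple is not meant.

How it is judged:
By the outcome, as a careful person would: the job done as asked, in the order asked, and still so for the second after the job is handed in, with the robot touching nothing.
It also fails if it takes over 125 s, if anything falls off the work surface, if the arm or the gripper's body presses on something with over 40 N, if the wrist force passes 120 N, or if a joint passes its speed limit or range.

## Robot

A 7-joint arm with a two-finger parallel gripper is mounted at the origin on the work surface. World frame = base frame: x ahead of the robot, y to its left, z up, the work surface at z = 0. Lengths are in m, angles in rad, forces in N, time in s.
With the tool pointing down it reaches from about 0.4 to 0.85 m from the base axis. Payload 4.5 kg.
Tool frame: the origin (TCP) lies on the centre line of the jaws, within the pads' length; the fingertips stand r.tips_ahead ahead of it and the grasp point (between the pads) is the TCP (r.tips_ahead is the distance from the TCP to the fingertips, in m); z points along the fingers, y is the direction in which the jaws open and shut (so a half turn about z gives the same grasp; the last joint's range is limited). The gripper opens to 88 mm and grips with 3 to 60 N. Pads are 18 mm wide; open, the fingers measure 123 mm over their backs; the gripper's body (75 mm by 187 mm) begins 45 mm behind the grasp point.
Start: joints at [1.27, 0.689, -0.195, 1.565, 0.157, 0.902, -0.215], TCP at [0.205, -0.59, 0.258] pointing down, gripper open.
Joint ranges: [-3.01, 3.01], [-0.46, 2.08], [-1.47, 1.51], [0.13, 2.56], [-1, 4.14], [0.04, 2.09], [-2.66, 2.66]. Speed limits (rad/s): [2.57, 2.57, 3.14, 3.14, 3.14, 3.14, 3.14].

## Interface

Orientations are given as a unit quaternion [x, y, z, w].
In Python, from plant import r gives the robot as it stands.
- The arm moves only by the shell command python3 -m inch 'ROWS' [FORCE]. ROWS is JSON, a list of rows, each a list of 5 numbers: the shift along the world's x, y, z in units of 25 mm (1.0 is 25 mm), then the turn about the world's z in units of 6 degrees (1.0 is 6 degrees), then the finger opening in mm, from 0 to 88.1. A call has 1 to 5 rows; each row shifts and turns the commanded pose from where the row before left it; what a row does not reach is not made up. A row lasts 1/10 s, in which the tool goes at most 50 mm and 8.59 degrees, less where a joint would pass 70% of its speed; a pose out of reach is approached as far as the arm can. A call is refused whole if a number of a shift passes 1 or a number of a turn 1, either way. A call with a gripper value outside its range is refused whole. The fingers move at their own pace and stop on an object; FORCE is the grip in N (left out, the last holds). Time passes only in rows, so rows that do not move let the fingers close. It gives the time, the measured TCP pose, the force and the opening at its end, in the units of the state.
- r.get_state(): the state, without advancing time (a new reading comes with each control period).
- r.snapshot(name): name is "scene" or "side" or "wrist"; returns a dict with "pixels" (420x560x3 uint8, red, green, blue), "range_z" (420x560 float32, m along the optical axis (not along the pixel's ray), 0 where there is no reading), "K" (3x3 intrinsics, pixels), "position" and "attitude" of the camera in the world. Camera axes: x right, y up, looking along -z (the intrinsics and any distortion apply to the point x, -y, -z); pixel columns grow to the right and rows downward; lengths in m; the calibration is good to about 2 mm. A picture is of the moment at which its call begins.
- r.finish_job(): hands the job in, once; it reports no verdict.
The state is a dict: "clock": time; "q": joint angles; "qd": joint speeds; "joint_torque": joint torques, N m; "tool_pos": TCP position; "eef_rot": TCP orientation; "contact_force": force on the tool from outside, world axes, zero at the start; "moment": the same for the moment, N m; "opening": opening from 0.0 (shut) to 1.0 (fully open).
Only numpy, scipy, OpenCV 4.12 (cv2) and the standard library are available. Lean on these libraries where they do the work, as an engineer would, in place of code of your own. Each camera call takes 0.05 s, during which the arm holds its last target. There are 200 camera calls.

## Working session

There is one attempt and no reset: what is moved stays moved. The work goes in short steps, Python scripts to look and compute and a shell command to move; the robot and the scene stay as the last step left them, time stands still between calls to the robot, and variables do not carry over. Pictures are saved under pics/ and viewed, about 12 in all and at most 16, crops included, and the job is handed in when it is done.

```bash
ls; mkdir -p pics
python3 - <<'E'
from plant import r
import cv2,numpy as np
print(r.get_state(), r.tips_ahead)
for n in("scene","side"):
    s=r.snapshot(n); cv2.imwrite(f"pics/{n}0.png",s["pixels"][:,:,::-1]); np.savez(f"pics/{n}0.npz",**s)
    print(n,s["K"],s["position"],s["attitude"],[k for k in s])
E
```

```text
pics
{'clock': 0.0, 'q': array([ 1.26979379,  0.6899939 , -0.19452055,  1.5663207 ,  0.15731047,
        0.90248126, -0.21510588]), 'qd': array([-0.00038909, -0.00134626, -0.00151356, -0.00091793,  0.00035267,
        0.00160196, -0.00045961]), 'joint_torque': array([-2.48631040e-04, -5.27561617e+01, -1.26695249e+00, -1.53429848e+01,
       -5.26419317e-02,  6.55436539e-03,  1.76691692e-04]), 'tool_pos': array([ 0.20513058, -0.58976121,  0.25691019]), 'eef_rot': array([ 9.86013428e-01,  1.66663436e-01, -2.15012861e-04, -8.79170005e-04]), 'contact_force': array([ 0.92953475, -0.11936224, -0.51040908]), 'moment': array([ 0.01498974, -0.01006497, -0.01819419]), 'opening': 0.9982993333297978} 0.019
scene [[432.52846395   0.         283.44430468]
 [  0.         432.52846395 205.69214065]
 [  0.           0.           1.        ]] [ 0.85026863 -0.47788008  0.68956306] [0.34396104 0.10311948 0.2792448  0.89055012] ['pixels', 'range_z', 'K', 'position', 'attitude']
side [[409.17996003   0.         274.66694969]
 [  0.         409.17996003 209.32907472]
 [  0.           0.           1.        ]] [0.2753018  0.34664154 0.60449482] [-0.10626923  0.29545293  0.89568983 -0.31488752] ['pixels', 'range_z', 'K', 'position', 'attitude']
```

View pics/scene0.png

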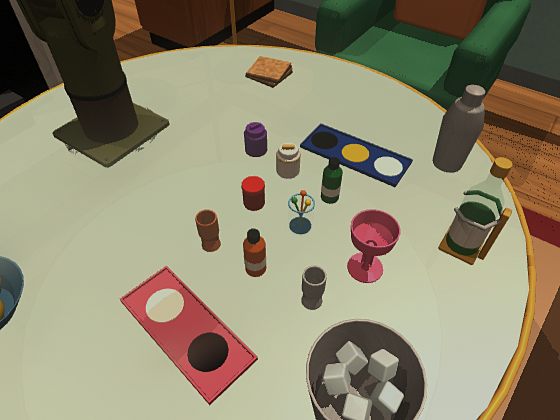

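View pics/side0.png

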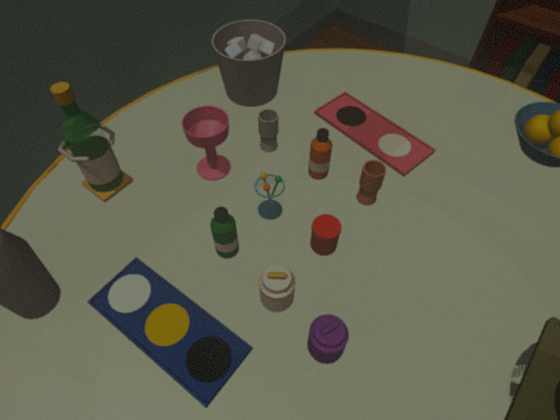

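The two views agree on what stands where. These could be confused:

| Wanted | Scene view | Look-alike | Scene view |
|---|---|---|---|
| White sugar pot | (288,160) | Purple pot | (256,140) |
| Steel jigger | (313,287) | Copper jigger, also wanted | (207,229) |
| Amber bottle | (255,254) | Green bottle | (332,183) |
| Stirrer cup | (301,213) | None | – |

In the side view the pot is at (277,287), the steel jigger at (268,130), the copper at (371,183), the amber bottle at (320,155) and the cup at (270,195). The trays are rose at (190,335) and blue at (357,153) in the scene view.

```bash
cat > h.py <<'E'
import numpy as np,cv2
from scipy.spatial.transform import Rotation as R
from scipy.optimize import least_squares
def rays(s,uv):
    uv=np.atleast_2d(uv).astype(float);K=s["K"]
    d=np.c_[(uv[:,0]-K[0,2])/K[0,0],-(uv[:,1]-K[1,2])/K[1,1],-np.ones(len(uv))]
    return R.from_quat(s["attitude"]).apply(d)
def plane(s,uv,z):
    d=rays(s,uv);p=np.array(s["position"]);return p+d*((z-p[2])/d[:,2])[:,None]
def cloud(s):
    h,w=s["range_z"].shape;v,u=np.mgrid[:h,:w]
    P=np.array(s["position"])+rays(s,np.c_[u.ravel(),v.ravel()])*s["range_z"].reshape(-1,1)
    P[s["range_z"].ravel()==0]=np.nan
    return P.reshape(h,w,3)
def circ(xy,rad=None):
    c0=xy.mean(0)
    if rad: f=least_squares(lambda c:np.hypot(*(xy-c).T)-rad,c0,loss="soft_l1",f_scale=.002);return f.x,rad,np.abs(f.fun).mean()
    f=least_squares(lambda c:np.hypot(*(xy-c[:2]).T)-c[2],[*c0,.025],loss="soft_l1",f_scale=.002);return f.x[:2],f.x[2],np.abs(f.fun).mean()
E
cat > m.py <<'E'
from h import *
np.set_printoptions(precision=4,suppress=True)
S={n:dict(np.load(f"pics/{n}0.npz")) for n in("scene","side")}
C={n:cloud(S[n]) for n in S}
for n in S: 
    z=C[n][...,2];m=(np.abs(z)<.02);print(n,"table z",np.nanmedian(z[m]), "noread",np.mean(np.isnan(z)))
seeds=dict(sugar=((288,165),(277,290),.027,(.01,.05)),steel=((313,280),(268,125),.02,(.046,.078)),copper=((207,222),(371,175),.02,(.046,.078)),
 cup=((301,215),(270,200),.026,(.01,.07)),amber=((255,250),(320,155),.02,(.01,.07)),green=((332,183),(225,235),.02,(.01,.07)),cherry=((254,195),(325,235),.024,(.01,.055)))
for k,(a,b,rad,(z0,z1)) in seeds.items():
    for n,uv in zip(S,(a,b)):
        P=C[n];c=P[uv[1]-3:uv[1]+4,uv[0]-3:uv[0]+4].reshape(-1,3);c=np.nanmedian(c,0)
        near=np.hypot(P[...,0]-c[0],P[...,1]-c[1])<.05
        lab=cv2.connectedComponents((near&(P[...,2]>.01)).astype(np.uint8))[1]
        q=P[(lab==lab[uv[1],uv[0]])&near&(lab>0)];zz=q[:,2];g=q[(zz>z0)&(zz<z1)]
        if len(g)>20: print(k,n,len(q),"zmax",np.percentile(zz,99),*circ(g[:,:2],rad),"free r",circ(g[:,:2])[1])
        else: print(k,n,len(q),c)
# trays & pads
for n in S:
    hsv=cv2.cvtColor(S[n]["pixels"],cv2.COLOR_RGB2HSV)
    reg=dict(rose=((205,330),(373,132)),blue=((325,155),(190,340)))
    pads=dict(rw=((165,305),(394,146)),rb=((208,352),(351,116)),bb=((325,140),(209,358)),by=((355,153),(168,325)),bw=((388,166),(130,294)))
    for k,uvs in pads.items():
        uv=uvs[list(S).index(n)];im=cv2.GaussianBlur(S[n]["pixels"],(3,3),0).copy();m=np.zeros((422,562),np.uint8)
        cv2.floodFill(im,m,uv,0,(12,)*3,(12,)*3,4|cv2.FLOODFILL_MASK_ONLY|cv2.FLOODFILL_FIXED_RANGE|(255<<8))
        c=max(cv2.findContours(m[1:-1,1:-1],0,1)[0],key=cv2.contourArea)
        w=plane(S[n],c[:,0],.006)[:,:2];zz=C[n][...,2][m[1:-1,1:-1]>0]
        cc,rr,e=circ(w);print(n,k,cc,"r",rr,"e",e,"z",np.nanmedian(zz))
E
python3 m.py
```

```text
scene table z 0.0022637829931128617 noread 0.0038477891156462585
side table z 0.00012107193668015048 noread 0.003971088435374149
sugar scene 722 zmax 0.07888922826866282 [0.4477 0.1321] 0.027 0.000760901148941949 free r 0.026769429361223514
sugar side 1354 zmax 0.07767283016561666 [0.4486 0.1311] 0.027 0.0002910656499990257 free r 0.026837207941929977
steel scene 826 zmax 0.08504213037661332 [ 0.6729 -0.1232] 0.02 0.0016870115673815883 free r 0.018315219068399252
steel side 689 zmax 0.08272747444923158 [ 0.6724 -0.1212] 0.02 0.0015134068672014625 free r 0.01844371471597201
copper scene 732 zmax 0.08546370812271618 [ 0.4428 -0.1308] 0.02 0.0015823663842863078 free r 0.01839588075448305
copper side 841 zmax 0.08277449940967978 [ 0.4425 -0.1289] 0.02 0.0016107276768309274 free r 0.018366123300558312
cup scene 976 zmax 0.09388369637252295 [0.5627 0.0074] 0.026 0.002198492105366984 free r 0.024128561835019015
cup side 1214 zmax 0.09192415553205786 [0.563  0.0081] 0.026 0.001955393692287074 free r 0.024257202844446678
amber scene 866 zmax 0.11119451887023152 [ 0.5489 -0.1248] 0.02 0.000565
[... 852 characters left out ...]
019700029247 z 0.008586990429476637
scene by [0.5466 0.2741] r 0.028616277620046947 e 0.000752259889399718 z 0.008547061518996202
scene bw [0.6319 0.2764] r 0.028743930129903804 e 0.0009430098842658535 z 0.008716444687775327
side rw [ 0.4692 -0.2809] r 0.029677752960713275 e 0.0025581510345589853 z 0.006241481209318223
side rb [ 0.5863 -0.3019] r 0.028472852400787473 e 0.0007190690915879047 z 0.006316955319543238
side bb [0.4632 0.2689] r 0.031113857070272265 e 0.00032520176338527584 z 0.006719023677662805
side by [0.5482 0.2716] r 0.030674513664908018 e 0.0003264517887268983 z 0.006781773599422669
side bw [0.6335 0.274 ] r 0.030763132017124915 e 0.00041028039602456526 z 0.006814421632941381
```

```bash
cat > m2.py <<'E'
from h import *
np.set_printoptions(precision=4,suppress=True)
S={n:dict(np.load(f"pics/{n}0.npz")) for n in("scene","side")}
for n in S:
    P=cloud(S[n]);hsv=cv2.cvtColor(S[n]["pixels"],cv2.COLOR_RGB2HSV);i=list(S).index(n)
    for k,uvs in dict(coupe=((375,225),(206,130)),purple=((256,140),(328,335)),bottleG=((465,150),(20,280))).items():
        u,v=uvs[i];q=P[v-12:v+13,u-12:u+13].reshape(-1,3);print(n,k,np.nanmedian(q,0),"top",np.nanmax(q[:,2]))
    for k,uvs in dict(rose=((205,330),(373,132)),blue=((340,158),(190,340))).items():
        h=hsv[...,0].astype(int);sat=hsv[...,1]>90
        col=((h>165)|(h<5)) if k=="rose" else ((h>105)&(h<130))
        m=(col&sat&(P[...,2]<.025)&(P[...,2]>-.01)).astype(np.uint8)
        m=cv2.morphologyEx(m,cv2.MORPH_OPEN,np.ones((3,3)))
        c=max(cv2.findContours(m,0,1)[0],key=cv2.contourArea)
        w=plane(S[n],cv2.convexHull(c)[:,0],.010)[:,:2]
        (cx,cy),sz,a=cv2.minAreaRect((w*1000).astype(np.float32));print(n,k,cx,cy,sz,a)
        # pads inside tray: holes
        hull=np.zeros_like(m);cv2.fillConvexPoly(hull,cv2.convexHull(c),1)
        hole=cv2.morphologyEx(hull&(1-m),cv2.MORPH_OPEN,np.ones((5,5)))
        for cc in cv2.findContours(hole,0,1)[0]:
            if cv2.contourArea(cc)>200:
                ww=plane(S[n],cc[:,0],.006)[:,:2];x,rr,e=circ(ww);print("  pad",x,rr,e)
E
python3 m2.py
python3 - <<'E'
import cv2
im=cv2.imread('pics/scene0.png');cv2.imwrite('pics/crop1.png',cv2.resize(im[110:320,180:440],None,fx=3,fy=2.8,interpolation=2))
E
```

```text
scene coupe [0.7093 0.0218 0.0936] top 0.12482497485820943
scene purple [0.3559 0.1335 0.0456] top 0.07604422044867098
scene bottleG [0.7699 0.3459 0.0649] top 0.10995714218667652
scene rose 527.0139770507812 -291.58990478515625 (99.84820556640625, 252.75665283203125) 80.0572738647461
  pad [ 0.5844 -0.3008] 0.03186937563484639 0.00038601661814202393
  pad [ 0.4661 -0.28  ] 0.03250733794294544 0.000573404231768971
scene blue 547.937255859375 268.8995666503906 (249.38052368164062, 92.49876403808594) 1.5358084440231323
  pad [0.632  0.2769] 0.03313781800186824 0.001042061439959292
  pad [0.5469 0.2739] 0.03278701619587551 0.0010156133714316232
  pad [0.4612 0.2719] 0.03182808833761276 0.0011290113074802568
side coupe [ 0.7319 -0.0133  0.0917] top 0.1231142279007944
side purple [0.3408 0.1559 0.069 ] top 0.07878034443743864
side bottleG [0.7    0.3664 0.1095] top 0.13863687342489822
side rose 525.7455444335938 -286.50146484375 (104.46331787109375, 249.21746826171875) 79.97294616699219
  pad [ 0.4684 -0.2814] 0.03337040633559958 0.0006768138727365846
  pad [ 0.5858 -0.3014] 0.030402495953288314 0.0008759732189843725
side blue 544.769287109375 271.7301025390625 (244.6757049560547, 97.69266510009766) 1.6807221174240112
  pad [0.4632 0.2685] 0.032236956690698544 0.00038271831308528403
  pad [0.5484 0.2714] 0.03405074569620141 0.00039353910714740357
  pad [0.6341 0.2736] 0.03474530446059559 0.0008093569187434568
```

View pics/crop1.png

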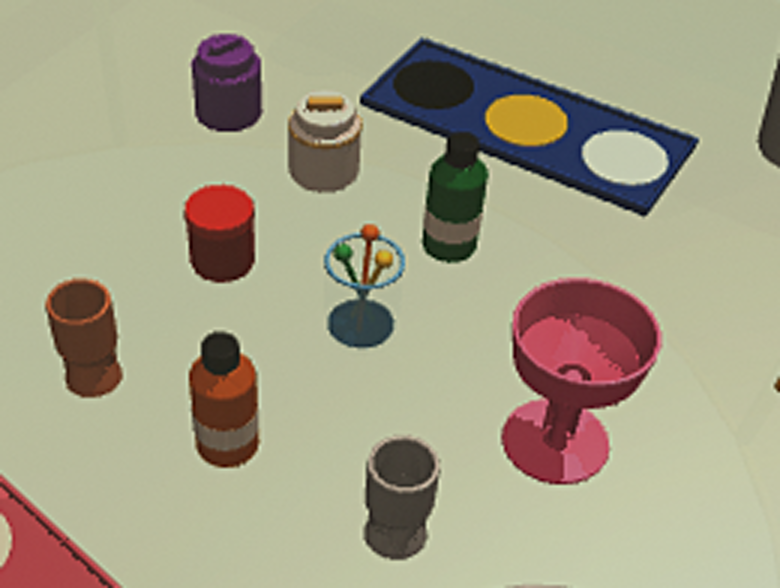

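Crop 1 shows the white pot with its gold bar at (323,140), clearly apart from the purple one at (227,80). All heights and radii match the text. I'm moving above the pot now, swinging wide of the base.

```bash
python3 -m inch '[[1,1,0,-0.8,88],[1,1,0,-0.8,88],[1,1,0,-0.8,88],[1,1,0,-0.8,88],[1,1,0,0,88]]' 30
python3 -m inch '[[1,1,0,0,88],[1,1,0,0,88],[1,1,0,0,88],[1,1,0,0,88],[0.7,1,0,0,88]]'
python3 -m inch '[[0,1,0,0,88],[0,1,0,0,88],[0,1,0,0,88],[0,1,0,0,88],[0,1,0,0,88]]'
python3 -m inch '[[0,1,0,0,88],[0,1,0,0,88],[0,1,0,0,88],[0,1,0,0,88],[0,1,0,0,88]]'
python3 -m inch '[[0,1,0,0,88],[0,1,0,0,88],[0,1,0,0,88],[0,0.8,0,0,88],[0,0,0,0,88]]'
python3 - <<'E'
from h import *
from plant import r
print(r.get_state())
s=r.snapshot("wrist");np.savez("pics/wr1.npz",**s);cv2.imwrite("pics/wr1.png",s["pixels"][:,:,::-1]);print(s["position"],s["attitude"],s["K"][0])
E
```

```text
clock: 0.6
tool_pos: [0.3312, -0.464, 0.2574]
eef_rot: [1.0, -0.001, -0.0, -0.0]
contact_force: [0.2, 0.1, -1.0]
opening: 1.0
clock: 1.1
tool_pos: [0.4495, -0.3386, 0.2574]
eef_rot: [1.0, 0.001, 0.0, -0.0]
contact_force: [-0.3, 0.1, 0.6]
opening: 0.998
clock: 1.6
tool_pos: [0.4476, -0.2142, 0.2575]
eef_rot: [1.0, -0.0, -0.0, -0.0]
contact_force: [-0.0, 0.7, -0.7]
opening: 1.001
clock: 2.1
tool_pos: [0.4476, -0.0893, 0.2576]
eef_rot: [1.0, -0.0, -0.0, -0.0]
contact_force: [0.4, 0.1, -0.3]
opening: 0.998
clock: 2.6
tool_pos: [0.4478, 0.0076, 0.2576]
eef_rot: [1.0, 0.003, -0.0, -0.001]
contact_force: [-0.7, -0.0, -0.8]
opening: 0.998
{'clock': 2.6, 'q': array([-0.10359229,  0.46488519, -0.02297013,  2.08207335,  0.01590551,
        0.59488346, -1.70277545]), 'qd': array([0.05025676, 0.00073993, 0.04742233, 0.00350859, 0.01891801,
       0.00309098, 0.03569122]), 'joint_torque': array([ -0.76246614, -37.64905214,   0.50480587, -11.11525297,
        -0.07155638,  -0.07157302,  -0.28556001]), 'tool_pos': array([0.44781504, 0.00763636, 0.25759346]), 'eef_rot': array([ 9.99996221e-01,  2.66029881e-03, -1.25981391e-04, -6.81689467e-04]), 'contact_force': array([-0.71997021, -0.04759478, -0.8216367 ]), 'moment': array([ 0.02568866, -0.01743589,  0.02205182]), 'opening': 0.9977619963169434}
[0.52164947 0.00720863 0.38571842] [-0.10191688  0.10219038 -0.69745314  0.70194672] [309.64983051   0.         278.18670426]
```

View pics/wr1.png

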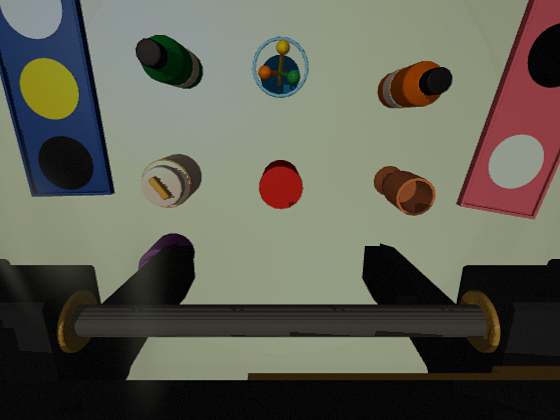

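The wrist view shows the pot at (168,183), copper at (410,190), the cup at (280,68), amber at (415,85), both trays and the gripper above the cherry jar. It is a useful third view, so I'll cross-check the points with it.

```bash
cat > m3.py <<'E'
from h import *
import sys
np.set_printoptions(precision=4,suppress=True)
def measure(s,seeds,pads):
    P=cloud(s);print("table",np.nanmedian(P[...,2][np.abs(P[...,2])<.02]))
    for k,(uv,rad,z0,z1) in seeds.items():
        c=np.nanmedian(P[uv[1]-3:uv[1]+4,uv[0]-3:uv[0]+4].reshape(-1,3),0)
        near=np.hypot(P[...,0]-c[0],P[...,1]-c[1])<.055
        lab=cv2.connectedComponents((near&(P[...,2]>.01)).astype(np.uint8))[1]
        q=P[(lab==lab[uv[1],uv[0]])&(lab>0)];g=q[(q[:,2]>z0)&(q[:,2]<z1)]
        print(k,"zmax",np.percentile(q[:,2],99) if len(q) else c,len(g),circ(g[:,:2],rad) if len(g)>20 else c)
    for k,uv in pads.items():
        im=cv2.GaussianBlur(s["pixels"],(3,3),0);m=np.zeros((422,562),np.uint8)
        cv2.floodFill(im,m,uv,0,(25,)*3,(25,)*3,4|cv2.FLOODFILL_MASK_ONLY|cv2.FLOODFILL_FIXED_RANGE|(255<<8))
        c=cv2.convexHull(max(cv2.findContours(m[1:-1,1:-1],0,1)[0],key=cv2.contourArea))
        cc,rr,e=circ(plane(s,c[:,0],.006)[:,:2]);print("pad",k,cc,rr,e,"z",np.nanmedian(P[...,2][m[1:-1,1:-1]>0]))
if __name__=="__main__":
    measure(dict(np.load("pics/wr1.npz")),dict(sugar=((185,180),.027,.01,.05),copper=((405,195),.02,.046,.084),cup=((280,75),.026,.01,.078),
     amber=((400,90),.02,.01,.07),green=((180,65),.02,.01,.07),cherry=((280,185),.024,.01,.055)),dict(rw=(516,160),by=(50,88),bb=(65,162)))
E
python3 m3.py
```

```text
table 0.001577792236195641
sugar zmax 0.07874737861758663 454 (array([0.4477, 0.1299]), 0.027, np.float64(0.00020081146686029853))
copper zmax 0.08416509458563738 1377 (array([ 0.4432, -0.1304]), 0.02, np.float64(0.0017493778274510622))
cup zmax 0.09353504729638479 1485 (array([0.5601, 0.0059]), 0.026, np.float64(0.004163858295651139))
amber zmax 0.11026060249434116 736 (array([ 0.5494, -0.1269]), 0.02, np.float64(0.0002683400763783171))
green zmax 0.11029435360254737 633 (array([0.5694, 0.1137]), 0.02, np.float64(0.0002727328903827237))
cherry zmax 0.06287838526535144 149 (array([0.4443, 0.0043]), 0.024, np.float64(0.0003275329156107431))
pad rw [ 0.4675 -0.2836] 0.032402773591971225 8.671198768152382e-05 z 0.00787936954885421
pad by [0.5476 0.2716] 0.03230962491834455 7.097634797772959e-05 z 0.00776638313648495
pad bb [0.4623 0.2688] 0.032458156484821685 0.0001117881369469192 z 0.007866268941602084
```

```bash
python3 -m inch '[[0,1,0,0,88],[0,1,0,0,88],[0,1,0,0,88],[0,1,0,0,88],[0,0.9,0,0,88]]'
python3 -m inch '[[0,0,-1,0,88],[0,0,-1,0,88],[0,0,-1,0,88],[0,0,-1,0,88],[0,0,0,0,88]]'
python3 -m inch '[[0,0,0,0,88]]'
```

```text
clock: 3.15
tool_pos: [0.4482, 0.1266, 0.2577]
eef_rot: [1.0, -0.001, -0.0, 0.0]
contact_force: [0.4, -1.0, 0.5]
opening: 1.003
clock: 3.65
tool_pos: [0.4466, 0.1251, 0.1555]
eef_rot: [1.0, -0.001, -0.003, 0.001]
contact_force: [-0.1, -0.0, -0.0]
opening: 0.999
clock: 3.75
tool_pos: [0.448, 0.126, 0.1578]
eef_rot: [1.0, -0.001, -0.0, 0.001]
contact_force: [-0.5, 0.7, -0.0]
opening: 1.0
```

```bash
python3 -m inch '[[0,0.2,-1,0,88],[0,0,-1,0,88],[0,0,-1,0,88],[0,0,-1,0,88],[0,0,-0.6,0,88]]'
python3 -m inch '[[0,0,0,0,88],[0,0,0,0,40],[0,0,0,0,40],[0,0,0,0,40],[0,0,0,0,40]]' 30
python3 -m inch '[[0,0,0,0,40],[0,0,0,0,40],[0,0,0,0,40],[0,0,0,0,40]]'
```

```text
clock: 4.25
tool_pos: [0.4489, 0.132, 0.0426]
eef_rot: [1.0, -0.0, 0.001, -0.0]
contact_force: [-0.6, -0.6, -0.2]
opening: 1.001
clock: 4.75
tool_pos: [0.4484, 0.1323, 0.0435]
eef_rot: [1.0, -0.0, 0.001, -0.0]
contact_force: [0.2, -0.2, -0.3]
opening: 0.659
clock: 5.15
tool_pos: [0.4482, 0.1321, 0.0433]
eef_rot: [1.0, -0.0, 0.0, 0.0]
contact_force: [-0.9, -0.6, 6.6]
opening: 0.604
```

```bash
python3 -m inch '[[0,0,0.5,0,40],[0,0,1,0,40],[0,0,1,0,40],[0,0,1,0,40],[0,0,1,0,40]]'
python3 -m inch '[[0,-0.5,0.5,0,40],[0,-1,0,-0.8,40],[0,-1,0,-0.8,40],[0,-1,0,0,40],[0,-1,0,0,40]]'
python3 -m inch '[[0,-1,0,0,40],[0,-1,0,0,40],[0,-1,0,0,40],[0,-1,0,0,40],[0,-1,0,0,40]]'
python3 -m inch '[[0.2,-1,0,0,40],[0.2,-1,0,0,40],[0.2,-1,0,0,40],[0.2,-1,0,0,40],[0,-1,0,0,40]]'
python3 -m inch '[[0,-1,0,0,40],[0,-1,0,0,40],[0,-0.1,0,0,40],[0,0,0,0,40],[0,0,0,0,40]]'
```

```text
clock: 5.65
tool_pos: [0.4474, 0.1321, 0.1568]
eef_rot: [1.0, -0.0, -0.0, 0.0]
contact_force: [0.5, -0.2, -1.4]
opening: 0.606
clock: 6.15
tool_pos: [0.447, 0.0177, 0.1677]
eef_rot: [0.996, -0.084, -0.001, 0.0]
contact_force: [0.0, -0.3, -1.2]
opening: 0.604
clock: 6.65
tool_pos: [0.4467, -0.1073, 0.1676]
eef_rot: [0.996, -0.084, -0.001, 0.0]
contact_force: [0.2, -0.0, -2.1]
opening: 0.604
clock: 7.15
tool_pos: [0.4672, -0.2321, 0.1675]
eef_rot: [0.996, -0.084, -0.0, 0.0]
contact_force: [1.1, -0.6, -2.5]
opening: 0.604
clock: 7.65
tool_pos: [0.4673, -0.2816, 0.1675]
eef_rot: [0.997, -0.083, -0.001, -0.001]
contact_force: [0.8, 0.4, -1.2]
opening: 0.606
```

```bash
python3 -m inch '[[0,0,-1,0,40],[0,0,-1,0,40],[0,0,-1,0,40],[0,0,-0.8,0,40],[0,0,-0.5,0,40]]'
python3 -m inch '[[0,0,-0.1,0,40],[0,0,-0.1,0,40],[0,0,0,0,40]]'
python3 -m inch '[[0,0,-0.1,0,40],[0,0,0,0,40]]'
```

```text
clock: 8.15
tool_pos: [0.4675, -0.2809, 0.0589]
eef_rot: [0.997, -0.083, -0.001, -0.001]
contact_force: [0.2, 0.1, -1.1]
opening: 0.605
clock: 8.45
tool_pos: [0.4683, -0.2828, 0.0558]
eef_rot: [0.996, -0.084, 0.0, 0.0]
contact_force: [0.4, 0.5, -1.6]
opening: 0.604
clock: 8.65
tool_pos: [0.4681, -0.283, 0.0531]
eef_rot: [0.996, -0.084, 0.0, 0.0]
contact_force: [-0.4, 0.1, -2.4]
opening: 0.602
```

```bash
python3 -m inch '[[0,0.05,-0.1,0,40],[0,0,0,0,40]]'
python3 -m inch '[[0,0,-0.05,0,40],[0,0,0,0,40]]'
python3 -m inch '[[0,0,-0.05,0,40],[0,0,0,0,40]]'
```

```text
clock: 8.85
tool_pos: [0.4679, -0.2813, 0.0502]
eef_rot: [0.996, -0.084, -0.0, -0.0]
contact_force: [-0.4, 0.4, -1.7]
opening: 0.609
clock: 9.05
tool_pos: [0.468, -0.2815, 0.0494]
eef_rot: [0.996, -0.084, 0.0, 0.0]
contact_force: [-0.9, 0.8, 3.9]
opening: 0.605
clock: 9.25
tool_pos: [0.4679, -0.2815, 0.0493]
eef_rot: [0.996, -0.084, 0.0, 0.0]
contact_force: [-2.2, 2.8, 14.7]
opening: 0.61
```

```bash
python3 -m inch '[[0,0,0.05,0,40],[0,0,0,0,75],[0,0,0,0,88],[0,0,0,0,88],[0,0,0,0,88]]'
python3 -m inch '[[0,0,0.5,0,88],[0,0,1,0,88],[0,0,1,0,88],[0,0,1,0,88],[0,0,1,0,88]]'
python3 -m inch '[[0,0,1,0,88],[0,0,0.5,0,88],[0,0,0,0,88]]'
python3 - <<'E'
from h import *
from m3 import measure
from plant import r
for n in("scene","side"):
    s=dict(np.load(f"pics/{n}0.npz"));P=cloud(s)
    B=P[(P[...,2]>.03)&(P[...,2]<.4)&(P[...,0]>.66)&(P[...,1]>-.42)&(P[...,1]<.1)]
    for nm,b in (("coupe",B[(B[:,1]>-.06)&(B[:,2]>.08)]),("bucket",B[(B[:,1]<-.15)])): print(n,nm,circ(b[:,:2],.042 if nm=="coupe" else None),b.min(0),b.max(0))
s=r.snapshot("wrist");np.savez("pics/wr2.npz",**s);cv2.imwrite("pics/wr2.png",s["pixels"][:,:,::-1])
s=r.snapshot("scene");np.savez("pics/sc2.npz",**s);cv2.imwrite("pics/sc2.png",s["pixels"][:,:,::-1])
E
```

```text
clock: 9.75
tool_pos: [0.4678, -0.2816, 0.0488]
eef_rot: [0.996, -0.084, -0.0, -0.0]
contact_force: [0.2, -1.3, 0.5]
opening: 0.947
clock: 10.25
tool_pos: [0.4677, -0.2816, 0.1633]
eef_rot: [0.996, -0.084, 0.0, 0.0]
contact_force: [0.5, -0.1, 0.8]
opening: 1.004
clock: 10.55
tool_pos: [0.4688, -0.2821, 0.2009]
eef_rot: [0.996, -0.084, 0.002, 0.001]
contact_force: [0.2, -0.9, -0.2]
opening: 0.998
scene coupe (array([ 0.7196, -0.0114]), 0.042, np.float64(0.0062684733956408)) [ 0.6765 -0.0474  0.0801] [0.7601 0.0365 0.1267]
scene bucket (array([ 0.8166, -0.2241]), np.float64(0.056567976816274304), np.float64(0.012607473271579663)) [ 0.7424 -0.3156  0.0301] [ 0.897  -0.1621  0.1346]
side coupe (array([ 0.715 , -0.0026]), 0.042, np.float64(0.005182091351353453)) [ 0.6768 -0.047   0.08  ] [0.7614 0.0361 0.1239]
side bucket (array([ 0.8206, -0.239 ]), np.float64(0.07008563709395421), np.float64(0.009532227425216266)) [ 0.7417 -0.3169  0.0301] [ 0.8978 -0.161   0.1319]
```

View pics/wr2.png

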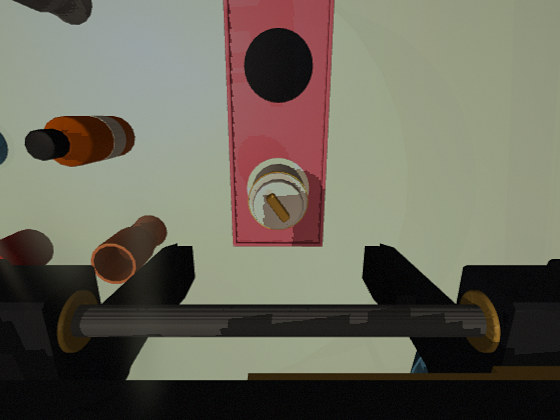

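Wrist view 2 shows the pot upright on the white pad at (278,195), with the black pad free at (278,65). For the steel jigger I'll set the jaws nearly along world x, to keep the gripper's body clear of the coupe and the ice bucket, and re-measure on the way.

```bash
python3 -m inch '[[1,1,0,1,88],[1,1,0,0.6,88],[1,1,0,0,88],[1,1,0,0,88],[0.5,1,0,0,88]]'
python3 -m inch '[[0,1,0,0,88],[0,0.4,0,0,88],[0,0,0,0,88],[0,0,0,0,88]]'
cat >> h.py <<'E'
def proj(s,p):
    c=R.from_quat(s["attitude"]).inv().apply(np.array(p)-s["position"]);K=s["K"]
    return int(K[0,0]*c[0]/-c[2]+K[0,2]),int(K[1,1]*-c[1]/-c[2]+K[1,2])
E
python3 - <<'E'
from h import *
from m3 import measure
from plant import r
s=r.snapshot("wrist");np.savez("pics/wr3.npz",**s);print(r.get_state()["tool_pos"])
a=proj(s,(.6726,-.122,.06));b=proj(s,(.585,-.3015,.006));c=proj(s,(.5494,-.126,.05));print(a,b,c)
measure(s,dict(steel=(a,.02,.046,.084)),dict(rb=b) if 0<b[0]<560 and 0<b[1]<420 else {})
E
```

```text
clock: 11.15
tool_pos: [0.5817, -0.1548, 0.1972]
eef_rot: [1.0, 0.0, -0.001, -0.0]
contact_force: [-0.8, -0.5, 1.0]
opening: 0.997
clock: 11.55
tool_pos: [0.5797, -0.1232, 0.1984]
eef_rot: [1.0, -0.001, -0.001, 0.001]
contact_force: [0.0, -0.3, 0.5]
opening: 0.999
[ 0.5797 -0.1238  0.1986]
(275, 89) (446, 181) (280, 228)
table 0.0014092155511109816
steel zmax 0.08436050760693327 1027 (array([ 0.6703, -0.1237]), 0.02, np.float64(0.0019536070537305005))
pad rb [ 0.5855 -0.3036] 0.03210672697356499 0.00010429948830662056 z 0.007885699701591586
```

```bash
python3 -m inch '[[1,0,0,1,88],[1,0,0,1,88],[1,0,0,1,88],[0.7,0,0,1,88],[0,0,0,1,88]]'
python3 -m inch '[[0,0,0,1,88],[0,0,0,1,88],[0,0,0,1,88],[0,0,0,1,88],[0,0,0,1,88]]'
python3 -m inch '[[0,0,0,1,88],[0,0,0,1,88],[0,0,0,1,88],[0,0,0,1,88],[0,0,0,1,88]]'
python3 -m inch '[[0,0,0,1,88],[0,0,0,0.5,88],[0,0,0,0,88],[0,0,0,0,88]]'
```

```text
clock: 12.1
tool_pos: [0.6747, -0.1238, 0.1986]
eef_rot: [0.966, 0.259, 0.001, 0.001]
contact_force: [-0.7, -0.4, -0.2]
opening: 1.004
clock: 12.6
tool_pos: [0.6723, -0.1243, 0.1987]
eef_rot: [0.866, 0.5, -0.001, 0.001]
contact_force: [0.2, -0.6, 1.0]
opening: 0.998
clock: 13.1
tool_pos: [0.6723, -0.1244, 0.1986]
eef_rot: [0.707, 0.707, -0.001, 0.0]
contact_force: [0.4, -0.6, 0.3]
opening: 0.996
clock: 13.5
tool_pos: [0.6725, -0.1233, 0.1987]
eef_rot: [0.651, 0.759, -0.0, 0.0]
contact_force: [-0.5, 0.4, 0.8]
opening: 1.0
```

Position is good. I'll descend to z ≈ 0.063, grip and lift.

```bash
python3 -m inch '[[0,0,-1,0,88],[0,0,-1,0,88],[0,0,-1,0,88],[0,0,-1,0,88],[0,0,-1,0,88]]'
python3 -m inch '[[0,0,-0.4,0,88],[0,0,0,0,88],[0,0,0,0,30],[0,0,0,0,30],[0,0,0,0,30]]' 20
python3 -m inch '[[0,0,0,0,30],[0,0,0,0,30],[0,0,0,0,30],[0,0,0,0,30],[0,0,0,0,30]]'
```

```text
clock: 14.0
tool_pos: [0.6728, -0.1224, 0.073]
eef_rot: [0.65, 0.76, -0.0, 0.0]
contact_force: [-0.4, 0.1, 1.0]
opening: 1.002
clock: 14.5
tool_pos: [0.6737, -0.1216, 0.0654]
eef_rot: [0.65, 0.76, 0.001, 0.001]
contact_force: [-0.9, -0.4, 0.1]
opening: 0.751
clock: 15.0
tool_pos: [0.6729, -0.1216, 0.0641]
eef_rot: [0.65, 0.76, 0.0, 0.0]
contact_force: [-0.8, -0.4, 1.0]
opening: 0.437
```

```bash
python3 -m inch '[[0,0,0.3,0,30],[0,0,1,0,30],[0,0,1,0,30],[0,0,1,0,30],[0,0,1,0,30]]'
python3 -m inch '[[-0.5,-0.5,0.7,1,30],[-1,-1,0,1,30],[-1,-1,0,1,30],[-1,-1,0,1,30],[0,-1,0,1,30]]'
python3 -m inch '[[0,-1,0,1,30],[0,-1,0,1,30],[0,-0.7,0,1,30],[0,0,0,1,30],[0,0,0,1,30]]'
python3 -m inch '[[0,0,0,1,30],[0,0,0,1,30],[0,0,0,0,30],[0,0,0,0,30]]'
```

```text
clock: 15.5
tool_pos: [0.6727, -0.1215, 0.1727]
eef_rot: [0.649, 0.76, 0.0, -0.0]
contact_force: [-0.2, 0.6, -1.2]
opening: 0.439
clock: 16.0
tool_pos: [0.5815, -0.2357, 0.1891]
eef_rot: [0.429, 0.904, -0.002, -0.002]
contact_force: [1.1, -0.2, -0.7]
opening: 0.444
clock: 16.5
tool_pos: [0.5849, -0.3027, 0.1891]
eef_rot: [0.181, 0.983, -0.0, -0.0]
contact_force: [-0.3, 0.6, -1.7]
opening: 0.442
clock: 16.9
tool_pos: [0.5853, -0.3017, 0.1891]
eef_rot: [0.08, 0.997, 0.0, -0.0]
contact_force: [0.3, 0.3, -1.0]
opening: 0.445
```

```bash
python3 -m inch '[[0,0,-1,0,30],[0,0,-1,0,30],[0,0,-1,0,30],[0,0,-1,0,30],[0,0,-0.5,0,30]]'
python3 -m inch '[[0,0,-0.1,0,30],[0,0,0,0,30],[0,0,0,0,30]]'
python3 -m inch '[[0,0,-0.08,0,30],[0,0,0,0,30]]'
python3 -m inch '[[0,0,-0.05,0,30],[0,0,0,0,30]]'
python3 -m inch '[[0,0,-0.05,0,30],[0,0,0,0,30]]'
```

```text
clock: 17.4
tool_pos: [0.5842, -0.3016, 0.0744]
eef_rot: [0.079, 0.997, 0.0, -0.002]
contact_force: [-0.5, -0.0, -1.8]
opening: 0.439
clock: 17.7
tool_pos: [0.5863, -0.3016, 0.0754]
eef_rot: [0.079, 0.997, -0.0, 0.001]
contact_force: [0.4, 0.1, -1.7]
opening: 0.444
clock: 17.9
tool_pos: [0.5857, -0.3018, 0.0726]
eef_rot: [0.079, 0.997, -0.0, 0.0]
contact_force: [-0.3, 0.2, -1.0]
opening: 0.44
clock: 18.1
tool_pos: [0.5853, -0.3016, 0.0708]
eef_rot: [0.079, 0.997, -0.0, -0.0]
contact_force: [-0.7, -0.0, -1.4]
opening: 0.443
clock: 18.3
tool_pos: [0.5856, -0.3016, 0.0701]
eef_rot: [0.079, 0.997, -0.0, 0.0]
contact_force: [-0.9, 0.2, 3.8]
opening: 0.44
```

```bash
python3 -m inch '[[0,0,0,0,70],[0,0,0,0,88],[0,0,0,0,88],[0,0,0,0,88],[0,0,0.5,0,88]]'
python3 -m inch '[[0,0,1,0,88],[0,0,1,0,88],[0,0,1,0,88],[0,0,1,0,88],[0,0,0.7,0,88]]'
python3 -m inch '[[-0.7,0.8,0,0.5,88],[-1,1,0,1,88],[-1,1,0,0,88],[-1,1,0,0,88],[-1,1,0,0,88]]'
python3 -m inch '[[-1,1,0,0,88],[0,1,0,0,88],[0,0,0,0,88],[0,0,0,0,88]]'
python3 - <<'E'
from h import *
from plant import r
s=r.snapshot("side");np.savez("pics/si4.npz",**s);cv2.imwrite("pics/si4.png",s["pixels"][:,:,::-1])
P=cloud(s)
for n,(x,y),rad,z0,z1 in (("sugar",(.4675,-.2815),.027,.015,.055),("steel",(.585,-.302),.02,.052,.084)):
    q=P[(np.hypot(P[...,0]-x,P[...,1]-y)<.045)&(P[...,2]>z0)];g=q[q[:,2]<z1];print(n,q[:,2].max(),circ(g[:,:2],rad))
E
```

```text
clock: 18.8
tool_pos: [0.5841, -0.3014, 0.0807]
eef_rot: [0.079, 0.997, 0.0, -0.002]
contact_force: [-0.0, 1.3, -0.6]
opening: 0.872
clock: 19.3
tool_pos: [0.5861, -0.3014, 0.2023]
eef_rot: [0.078, 0.997, -0.0, 0.001]
contact_force: [0.4, -1.1, -0.7]
opening: 0.998
clock: 19.8
tool_pos: [0.4668, -0.1807, 0.1999]
eef_rot: [0.0, 1.0, 0.0, 0.0]
contact_force: [0.2, 0.7, 0.4]
opening: 0.999
clock: 20.2
tool_pos: [0.4433, -0.1317, 0.1999]
eef_rot: [-0.0, 1.0, -0.0, 0.0]
contact_force: [0.5, 0.1, -0.3]
opening: 0.997
sugar 0.08454396398805786 (array([ 0.46845551, -0.28115827]), 0.027, np.float64(0.0006854624050385622))h.py:16: RuntimeWarning: Mean of empty slice.
  c0=xy.mean(0)
  ret = um.true_divide(
Traceback (most recent call last):
  File "h.py", line 17, in circ
    if rad: f=least_squares(lambda c:np.hypot(*(xy-c).T)-rad,c0,loss="soft_l1",f_scale=.002);return f.x,rad,np.abs(f.fun).mean()
              ~~~~~~~~~~~~~^^^^^^^^^^^^^^^^^^^^^^^^^^^^^^^^^^^^^^^^^^^^^^^^^^^^^^^^^^^^^^^^^
ValueError: Initial guess is outside of provided bounds
```

View pics/si4.png

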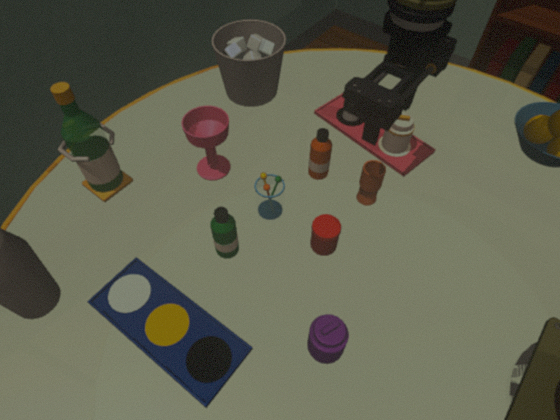

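The side view shows the pot on the white pad at (398,138), with the steel jigger hidden behind the gripper at (350,112). The other things are undisturbed. I'll pick the copper jigger now and check the steel later.

```bash
python3 -m inch '[[0,0.05,-1,0,88],[0,0,-1,0,88],[0,0,-1,0,88],[0,0,-1,0,88],[0,0,-1,0,88]]'
python3 -m inch '[[0,0,-0.4,0,88],[0,0,0,0,88],[0,0,0,0,30],[0,0,0,0,30],[0,0,0,0,30]]' 20
python3 -m inch '[[0,0,0,0,30],[0,0,0,0,30],[0,0,0,0,30],[0,0,0,0,30],[0,0,0,0,30]]'
python3 -m inch '[[0,0,0.3,0,30],[0,0,1,0,30],[0,0,1,0,30],[0,0,1,0,30],[0,0,1,0,30]]'
python3 -m inch '[[0,0,0.7,0,30],[0,0,0,0,30]]'
```

```text
clock: 20.75
tool_pos: [0.4434, -0.1318, 0.0732]
eef_rot: [0.001, 1.0, -0.0, 0.0]
contact_force: [0.8, -0.1, -1.2]
opening: 1.001
clock: 21.25
tool_pos: [0.4434, -0.1306, 0.0651]
eef_rot: [0.0, 1.0, -0.0, 0.001]
contact_force: [-0.2, -0.6, -0.4]
opening: 0.748
clock: 21.75
tool_pos: [0.443, -0.1303, 0.0646]
eef_rot: [0.0, 1.0, -0.0, 0.0]
contact_force: [0.0, -1.1, 1.8]
opening: 0.442
clock: 22.25
tool_pos: [0.4425, -0.1301, 0.1733]
eef_rot: [-0.0, 1.0, 0.0, -0.0]
contact_force: [1.9, -1.2, -1.2]
opening: 0.441
clock: 22.45
tool_pos: [0.4439, -0.1301, 0.1915]
eef_rot: [0.0, 1.0, -0.0, 0.002]
contact_force: [2.0, -0.2, -0.7]
opening: 0.441
```

```bash
python3 -m inch '[[0,0.6,0,0.3,30],[0,1,0,0,30],[0,1,0,0,30],[0,1,0,0,30],[0,1,0,0,30]]'
python3 -m inch '[[0,1,0,0,30],[0,1,0,0,30],[0,1,0,0,30],[0,1,0,0,30],[0,1,0,0,30]]'
python3 -m inch '[[0.2,1,0,0,30],[0.2,1,0,0,30],[0.2,1,0,0,30],[0.2,1,0,0,30],[0,1,0,0,30]]'
python3 -m inch '[[0,1,0,0,30],[0,0.4,0,0,30],[0,0,0,0,30],[0,0,0,0,30]]'
```

```text
clock: 22.95
tool_pos: [0.4418, -0.0132, 0.1884]
eef_rot: [-0.017, 1.0, 0.0, -0.001]
contact_force: [0.7, 0.3, -0.7]
opening: 0.439
clock: 23.45
tool_pos: [0.4415, 0.1116, 0.1883]
eef_rot: [-0.017, 1.0, 0.0, -0.001]
contact_force: [0.9, 0.6, -0.7]
opening: 0.441
clock: 23.95
tool_pos: [0.4619, 0.2364, 0.188]
eef_rot: [-0.017, 1.0, -0.0, -0.001]
contact_force: [0.9, -1.2, -0.2]
opening: 0.44
clock: 24.35
tool_pos: [0.4623, 0.2685, 0.1886]
eef_rot: [-0.016, 1.0, -0.001, -0.001]
contact_force: [-0.1, -0.4, -1.1]
opening: 0.441
```

```bash
python3 -m inch '[[0,0.05,-1,0,30],[0,0,-1,0,30],[0,0,-1,0,30],[0,0,-1,0,30],[0,0,-0.5,0,30]]'
python3 -m inch '[[0,0,-0.1,0,30],[0,0,0,0,30],[0,0,0,0,30]]'
python3 -m inch '[[0,0,-0.05,0,30],[0,0,0,0,30]]'
python3 -m inch '[[0,0,-0.05,0,30],[0,0,0,0,30]]'
```

```text
clock: 24.85
tool_pos: [0.4625, 0.2682, 0.075]
eef_rot: [-0.015, 1.0, -0.002, -0.001]
contact_force: [-0.6, -0.8, -1.0]
opening: 0.438
clock: 25.15
tool_pos: [0.4634, 0.2712, 0.0755]
eef_rot: [-0.015, 1.0, 0.001, 0.001]
contact_force: [0.4, -0.2, -0.7]
opening: 0.442
clock: 25.35
tool_pos: [0.4632, 0.2711, 0.0738]
eef_rot: [-0.016, 1.0, 0.0, 0.0]
contact_force: [-0.5, 0.7, -0.6]
opening: 0.446
clock: 25.55
tool_pos: [0.4629, 0.2709, 0.072]
eef_rot: [-0.016, 1.0, 0.0, 0.0]
contact_force: [0.0, -0.7, -0.1]
opening: 0.44
```

```bash
python3 -m inch '[[0,0,-0.05,0,30],[0,0,0,0,30]]'
python3 -m inch '[[0,0,-0.03,0,30],[0,0,0,0,30]]'
```

```text
clock: 25.75
tool_pos: [0.4629, 0.271, 0.0707]
eef_rot: [-0.016, 1.0, 0.0, 0.0]
contact_force: [0.2, 0.0, -1.0]
opening: 0.438
clock: 25.95
tool_pos: [0.463, 0.271, 0.0706]
eef_rot: [-0.016, 1.0, -0.0, 0.0]
contact_force: [-0.7, -1.4, 5.8]
opening: 0.441
```

```bash
python3 -m inch '[[0,0,0,0,70],[0,0,0,0,88],[0,0,0,0,88],[0,0,0,0,88],[0,0,0.5,0,88]]'
python3 -m inch '[[0,0,1,0,88],[0,0,1,0,88],[0,0,1,0,88],[0,0,1,0,88],[0,0,1,0,88]]'
python3 -m inch '[[0.5,-1,0,-0.3,88],[1,-1,0,0,88],[1,-1,0,0,88],[1,-1,0,0,88],[0,-1,0,0,88]]'
python3 -m inch '[[0,-1,0,0,88],[0,-1,0,0,88],[0,-1,0,0,88],[0,-1,0,0,88],[0,-1,0,0,88]]'
python3 -m inch '[[0,-1,0,0,88],[0,-1,0,0,88],[0,-1,0,0,88],[0,-1,0,0,88],[0,-1,0,0,88]]'
python3 -m inch '[[0,-0.9,0,0,88],[0,0,0,0,88],[0,0,0,0,88]]'
python3 - <<'E'
from h import *
from plant import r
for n in("scene","side"):
    s=r.snapshot(n);np.savez(f"pics/{n}5.npz",**s);cv2.imwrite(f"pics/{n}5.png",s["pixels"][:,:,::-1]);P=cloud(s)
    for k,(x,y),rad,z0,z1 in (("steel",(.585,-.302),.02,.052,.084),("copper",(.463,.271),.02,.052,.084)):
        q=P[(np.hypot(P[...,0]-x,P[...,1]-y)<.04)&(P[...,2]>z0)];g=q[q[:,2]<.092];print(n,k,len(g));len(g)>50 and print(q[:,2].max(),circ(g[:,:2],rad))
E
```

```text
clock: 26.45
tool_pos: [0.4622, 0.2702, 0.0817]
eef_rot: [-0.016, 1.0, -0.001, -0.001]
contact_force: [0.3, -0.3, -0.1]
opening: 0.868
clock: 26.95
tool_pos: [0.4626, 0.271, 0.2094]
eef_rot: [-0.016, 1.0, 0.0, 0.0]
contact_force: [0.8, -0.8, -0.3]
opening: 1.001
clock: 27.45
tool_pos: [0.5534, 0.1444, 0.2082]
eef_rot: [0.002, 1.0, 0.001, 0.001]
contact_force: [-0.5, -0.5, 0.2]
opening: 0.996
clock: 27.95
tool_pos: [0.5501, 0.0201, 0.2084]
eef_rot: [-0.0, 1.0, 0.0, 0.0]
contact_force: [0.3, -0.1, -0.3]
opening: 1.002
clock: 28.45
tool_pos: [0.5502, -0.1049, 0.2084]
eef_rot: [-0.0, 1.0, 0.0, 0.0]
contact_force: [0.4, 0.1, -0.0]
opening: 1.001
clock: 28.75
tool_pos: [0.5503, -0.1261, 0.2081]
eef_rot: [0.0, 1.0, 0.001, 0.0]
contact_force: [0.1, 0.5, 1.1]
opening: 0.999
scene steel 687
0.09221412129738937 (array([ 0.5874115 , -0.30197438]), 0.02, np.float64(0.0017248861214652314))
scene copper 359
0.09227655934100698 (array([0.46246613, 0.27077015]), 0.02, np.float64(0.0016959403531780707))
side steel 453
0.08922809866283299 (array([ 0.58687151, -0.30053748]), 0.02, np.float64(0.0016116922888646666))
side copper 771
0.0908270455993081 (array([0.4611635 , 0.27146586]), 0.02, np.float64(0.0017327895106254375))
```

View pics/scene5.png

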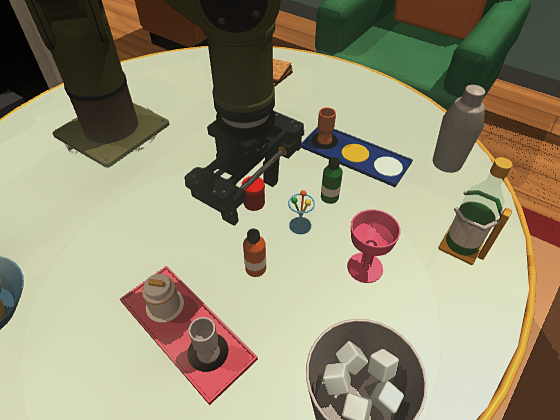

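The scene view shows steel standing on the rose black pad at (205,345), copper on the blue black pad at (325,125) and the pot on white at (160,295). Fits put steel and copper within about 2 mm of their pads. Next is the amber bottle at (255,254).

```bash
python3 -m inch '[[0,0,-1,0,88],[0,0,-1,0,88],[0,0,-1,0,88],[0,0,-1,0,88],[0,0,-1,0,88]]'
python3 -m inch '[[0,0,-0.5,0,88],[0,0,0,0,88],[0,0,0,0,30],[0,0,0,0,30],[0,0,0,0,30]]' 25
python3 -m inch '[[0,0,0,0,30],[0,0,0,0,30],[0,0,0,0,30],[0,0,0,0,30],[0,0,0,0,30]]'
python3 -m inch '[[0,0,0.3,0,30],[0,0,1,0,30],[0,0,1,0,30],[0,0,1,0,30],[0,0,1,0,30]]'
python3 -m inch '[[0,0,0.9,0,30],[0,0,0,0,30]]'
```

```text
clock: 29.35
tool_pos: [0.5507, -0.1246, 0.082]
eef_rot: [-0.001, 1.0, 0.001, 0.0]
contact_force: [0.0, -0.4, 0.7]
opening: 1.001
clock: 29.85
tool_pos: [0.5511, -0.1265, 0.0711]
eef_rot: [0.0, 1.0, -0.0, 0.001]
contact_force: [-0.1, 0.5, -0.1]
opening: 0.751
clock: 30.35
tool_pos: [0.5505, -0.1265, 0.0701]
eef_rot: [0.0, 1.0, 0.0, 0.0]
contact_force: [-0.1, 0.5, 1.9]
opening: 0.448
clock: 30.85
tool_pos: [0.5499, -0.1266, 0.1785]
eef_rot: [-0.0, 1.0, 0.0, -0.0]
contact_force: [0.6, 0.2, -1.5]
opening: 0.449
clock: 31.05
tool_pos: [0.5519, -0.1261, 0.2028]
eef_rot: [0.0, 1.0, -0.0, 0.003]
contact_force: [1.2, 0.5, -1.5]
opening: 0.448
```

```bash
python3 -m inch '[[0,0.6,0,0.3,30],[0,1,0,0,30],[0,1,0,0,30],[0,1,0,0,30],[0,1,0,0,30]]'
python3 -m inch '[[0,1,0,0,30],[0,1,0,0,30],[0,1,0,0,30],[0,1,0,0,30],[0,1,0,0,30]]'
python3 -m inch '[[0,1,0,0,30],[0,1,0,0,30],[0,1,0,0,30],[0,1,0,0,30],[-0.05,1,0,0,30]]'
python3 -m inch '[[0,1,0,0,30],[0,0.35,0,0,30],[0,0,0,0,30],[0,0,0,0,30]]'
```

```text
clock: 31.55
tool_pos: [0.549, -0.0096, 0.1983]
eef_rot: [-0.017, 1.0, 0.0, -0.002]
contact_force: [-0.2, 0.1, -2.5]
opening: 0.447
clock: 32.05
tool_pos: [0.5488, 0.1152, 0.1982]
eef_rot: [-0.017, 1.0, -0.0, -0.002]
contact_force: [0.0, -0.1, -1.4]
opening: 0.444
clock: 32.55
tool_pos: [0.5475, 0.2399, 0.198]
eef_rot: [-0.017, 1.0, -0.001, -0.002]
contact_force: [1.0, 0.2, -1.9]
opening: 0.443
clock: 32.95
tool_pos: [0.5488, 0.2707, 0.1989]
eef_rot: [-0.016, 1.0, -0.001, -0.001]
contact_force: [0.3, 0.4, -1.7]
opening: 0.444
```

```bash
python3 -m inch '[[0,0.03,-1,0,30],[0,0,-1,0,30],[0,0,-1,0,30],[0,0,-1,0,30],[0,0,-0.6,0,30]]'
python3 -m inch '[[0,0,-0.1,0,30],[0,0,0,0,30],[0,0,0,0,30]]'
python3 -m inch '[[0,0,-0.05,0,30],[0,0,0,0,30]]'
python3 -m inch '[[0,0,-0.05,0,30],[0,0,0,0,30]]'
python3 -m inch '[[0,0,-0.05,0,30],[0,0,0,0,30]]'
```

```text
clock: 33.45
tool_pos: [0.5489, 0.27, 0.0827]
eef_rot: [-0.015, 1.0, -0.002, -0.001]
contact_force: [0.4, 0.4, -2.2]
opening: 0.443
clock: 33.75
tool_pos: [0.5498, 0.2733, 0.0837]
eef_rot: [-0.015, 1.0, 0.001, 0.001]
contact_force: [-1.2, -0.1, -2.7]
opening: 0.447
clock: 33.95
tool_pos: [0.5495, 0.2732, 0.082]
eef_rot: [-0.016, 1.0, 0.0, 0.001]
contact_force: [0.2, 0.1, -1.6]
opening: 0.445
clock: 34.15
tool_pos: [0.5491, 0.2729, 0.08]
eef_rot: [-0.016, 1.0, -0.0, 0.0]
contact_force: [0.1, 0.0, -1.4]
opening: 0.444
clock: 34.35
tool_pos: [0.5491, 0.2729, 0.0786]
eef_rot: [-0.016, 1.0, -0.0, -0.0]
contact_force: [0.1, -0.1, -2.2]
opening: 0.443
```

```bash
python3 -m inch '[[0,0,-0.05,0,30],[0,0,0,0,30]]'
python3 -m inch '[[0,0,-0.05,0,30],[0,0,0,0,30]]'
python3 -m inch '[[0,0,-0.03,0,30],[0,0,0,0,30]]'
```

```text
clock: 34.55
tool_pos: [0.5491, 0.2729, 0.0773]
eef_rot: [-0.016, 1.0, -0.0, -0.0]
contact_force: [-0.3, -0.5, -1.9]
opening: 0.444
clock: 34.75
tool_pos: [0.5492, 0.273, 0.0762]
eef_rot: [-0.016, 1.0, 0.0, 0.0]
contact_force: [0.2, -0.5, -1.3]
opening: 0.447
clock: 34.95
tool_pos: [0.5493, 0.2731, 0.0761]
eef_rot: [-0.016, 1.0, 0.0, 0.0]
contact_force: [-0.5, -1.0, 3.9]
opening: 0.447
```

```bash
python3 -m inch '[[0,0,0,0,60],[0,0,0,0,88],[0,0,0,0,88],[0,0,0,0,88],[0,0,0.5,0,88]]'
python3 -m inch '[[0,0,1,0,88],[0,0,1,0,88],[0,0,1,0,88],[0,0,1,0,88],[0,0,1,0,88]]'
python3 -m inch '[[0.5,-0.8,0,-1,88],[0,-1,0,-1,88],[0,-1,0,-1,88],[0,-1,0,-1,88],[0,-1,0,-1,88]]'
python3 -m inch '[[0,-1,0,-1,88],[0,-1,0,-1,88],[0,-1,0,-0.8,88],[0,-1,0,0,88],[0,-1,0,0,88]]'
python3 -m inch '[[0,-0.8,0,0,88],[0,0,0,0,88],[0,0,0,0,88]]'
python3 - <<'E'
from h import *
from m3 import measure
from plant import r
s=r.snapshot("wrist");np.savez("pics/wr6.npz",**s);cv2.imwrite("pics/wr6.png",s["pixels"][:,:,::-1]);print(r.get_state()["tool_pos"])
E
```

```text
clock: 35.45
tool_pos: [0.5483, 0.2721, 0.0869]
eef_rot: [-0.016, 1.0, -0.001, -0.001]
contact_force: [-0.8, -0.6, -0.5]
opening: 0.872
clock: 35.95
tool_pos: [0.549, 0.2731, 0.215]
eef_rot: [-0.016, 1.0, 0.0, 0.0]
contact_force: [-0.1, 0.1, -0.1]
opening: 1.0
clock: 36.45
tool_pos: [0.5615, 0.1522, 0.2139]
eef_rot: [0.246, 0.969, 0.0, 0.0]
contact_force: [-0.2, 0.6, 1.1]
opening: 0.997
clock: 36.95
tool_pos: [0.5616, 0.0273, 0.214]
eef_rot: [0.383, 0.924, 0.0, 0.0]
contact_force: [0.2, -0.5, -0.3]
opening: 0.998
clock: 37.25
tool_pos: [0.5617, 0.0088, 0.2137]
eef_rot: [0.383, 0.924, 0.001, 0.0]
contact_force: [-0.6, 1.1, -0.1]
opening: 1.0
[0.5617 0.0097 0.2137]
```

View pics/wr6.png

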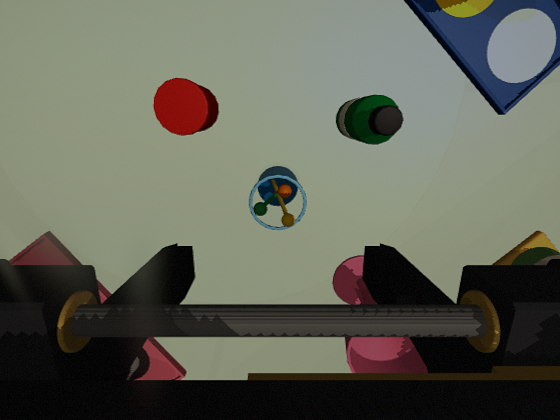

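The wrist view shows the cup's rim centred at (278,202) between the jaws, green at (370,118), cherry at (185,107) and the coupe behind at (375,300).

```bash
python3 - <<'E'
from h import *
for n,uv in (("wr6",(278,202)),):
    s=dict(np.load(f"pics/{n}.npz"));print(plane(s,uv,.075),proj(s,(.5625,.0075,.075)))
E
python3 -m inch '[[0,0,-1,0,88],[0,0,-1,0,88],[0,0,-1,0,88],[0,0,0,0,88],[0,0,0,0,88]]'
```

```text
[[0.56316934 0.00709433 0.075     ]] (277, 201)
clock: 37.8
tool_pos: [0.5617, 0.0097, 0.1385]
eef_rot: [0.382, 0.924, 0.001, -0.0]
contact_force: [-0.2, 0.4, -0.1]
opening: 0.998
```

```bash
python3 -m inch '[[0.05,-0.09,-1,0,88],[0,0,-1,0,88],[0,0,-1,0,88],[0,0,-0.25,0,88],[0,0,0,0,88]]'
python3 -m inch '[[0,0,0,0,88],[0,0,0,0,42],[0,0,0,0,42],[0,0,0,0,42],[0,0,0,0,42]]' 20
python3 -m inch '[[0,0,0,0,42],[0,0,0,0,42],[0,0,0,0,42],[0,0,0,0,42]]'
python3 -m inch '[[0,0,0.3,0,42],[0,0,1,0,42],[0,0,1,0,42],[0,0,1,0,42],[0,0,1,0,42]]'
python3 -m inch '[[0,0,1,0,42],[0,0,0.2,0,42],[0,0,0,0,42]]'
```

```text
clock: 38.3
tool_pos: [0.5633, 0.0064, 0.0573]
eef_rot: [0.383, 0.924, 0.0, 0.0]
contact_force: [0.6, 0.6, 1.1]
opening: 1.001
clock: 38.8
tool_pos: [0.5631, 0.0056, 0.0571]
eef_rot: [0.383, 0.924, 0.0, 0.0]
contact_force: [0.3, -0.2, 0.7]
opening: 0.661
clock: 39.2
tool_pos: [0.563, 0.0057, 0.0569]
eef_rot: [0.383, 0.924, 0.0, 0.0]
contact_force: [1.0, -0.4, 3.3]
opening: 0.59
clock: 39.7
tool_pos: [0.5624, 0.0056, 0.1653]
eef_rot: [0.383, 0.924, -0.0, -0.0]
contact_force: [-0.4, -0.7, -1.2]
opening: 0.587
clock: 40.0
tool_pos: [0.563, 0.0055, 0.1947]
eef_rot: [0.383, 0.924, 0.0, 0.001]
contact_force: [0.6, 0.1, -1.2]
opening: 0.584
```

```bash
python3 -m inch '[[0.5,0.6,0,1,42],[1,1,0,1,42],[1,1,0,1,42],[0.3,1,0,1,42],[0,1,0,1,42]]'
python3 -m inch '[[0,1,0,1,42],[0,1,0,1,42],[0,1,0,0.8,42],[0,1,0,0,42],[0,1,0,0,42]]'
python3 -m inch '[[0,1,0,0,42],[0,0.2,0,0,42],[0,0,0,0,42],[0,0,0,0,42]]'
```

```text
clock: 40.5
tool_pos: [0.6332, 0.1211, 0.1918]
eef_rot: [0.129, 0.992, -0.0, -0.001]
contact_force: [0.5, -0.8, -1.4]
opening: 0.591
clock: 41.0
tool_pos: [0.632, 0.246, 0.1917]
eef_rot: [-0.016, 1.0, -0.001, -0.002]
contact_force: [0.5, 0.4, -0.4]
opening: 0.587
clock: 41.4
tool_pos: [0.6331, 0.2736, 0.1931]
eef_rot: [-0.015, 1.0, -0.001, -0.0]
contact_force: [-0.5, -0.8, -1.6]
opening: 0.583
```

```bash
python3 -m inch '[[0,0.03,-1,0,42],[0,0,-1,0,42],[0,0,-1,0,42],[0,0,-1,0,42],[0,0,-0.8,0,42]]'
python3 -m inch '[[0,0,-0.1,0,42],[0,0,0,0,42],[0,0,0,0,42]]'
python3 -m inch '[[0,0,-0.1,0,42],[0,0,0,0,42]]'
python3 -m inch '[[0,0,-0.05,0,42],[0,0,0,0,42]]'
python3 -m inch '[[0,0,-0.05,0,42],[0,0,0,0,42]]'
```

```text
clock: 41.9
tool_pos: [0.6332, 0.2736, 0.0723]
eef_rot: [-0.014, 1.0, -0.001, -0.0]
contact_force: [-0.4, -0.0, -1.2]
opening: 0.589
clock: 42.2
tool_pos: [0.6336, 0.2768, 0.0731]
eef_rot: [-0.015, 1.0, 0.001, 0.001]
contact_force: [0.3, 0.2, -0.9]
opening: 0.588
clock: 42.4
tool_pos: [0.6332, 0.2766, 0.0699]
eef_rot: [-0.016, 1.0, 0.0, 0.0]
contact_force: [0.1, 0.4, -1.3]
opening: 0.588
clock: 42.6
tool_pos: [0.6329, 0.2764, 0.0681]
eef_rot: [-0.016, 1.0, -0.0, 0.0]
contact_force: [-0.2, 0.8, -0.1]
opening: 0.584
clock: 42.8
tool_pos: [0.6328, 0.2764, 0.0666]
eef_rot: [-0.016, 1.0, -0.0, -0.0]
contact_force: [-0.2, -0.1, -0.9]
opening: 0.591
```

```bash
python3 -m inch '[[0,-0.04,-0.05,0,42],[0,0,0,0,42]]'
python3 -m inch '[[0,0,-0.05,0,42],[0,0,0,0,42]]'
python3 -m inch '[[0,0,-0.05,0,42],[0,0,0,0,42]]'
```

```text
clock: 43.0
tool_pos: [0.6328, 0.2751, 0.0652]
eef_rot: [-0.016, 1.0, -0.0, -0.0]
contact_force: [-0.3, -0.7, -0.2]
opening: 0.586
clock: 43.2
tool_pos: [0.6328, 0.2754, 0.064]
eef_rot: [-0.016, 1.0, -0.0, -0.0]
contact_force: [0.2, -0.6, -0.7]
opening: 0.588
clock: 43.4
tool_pos: [0.6329, 0.2755, 0.063]
eef_rot: [-0.016, 1.0, 0.0, 0.0]
contact_force: [0.2, 0.4, -0.3]
opening: 0.588
```

```bash
python3 -m inch '[[0,0,-0.04,0,42],[0,0,0,0,42]]'
```

```text
clock: 43.6
tool_pos: [0.633, 0.2755, 0.063]
eef_rot: [-0.016, 1.0, 0.0, 0.0]
contact_force: [-1.6, -1.4, 5.4]
opening: 0.586
```

Contact made. I'll release, retreat clear and check.

```bash
python3 -m inch '[[0,0,0,0,70],[0,0,0,0,88],[0,0,0,0,88],[0,0,0,0,88],[0,0,0.5,0,88]]'
python3 -m inch '[[0,0,1,0,88],[0,0,1,0,88],[0,0,1,0,88],[0,0,1,0,88],[0,0,1,0,88]]'
python3 -m inch '[[-1,-1,1,0,88],[-1,-1,1,0,88],[-1,-1,1,0,88],[-1,-1,0,0,88],[-1,-1,0,0,88]]'
python3 -m inch '[[0,-1,0,0,88],[0,-1,0,0,88],[0,-1,0,0,88],[0,-1,0,0,88],[0,-1,0,0,88]]'
python3 -m inch '[[0,0,0,0,88],[0,0,0,0,88]]'
python3 - <<'E'
from h import *
from plant import r
np.set_printoptions(precision=4,suppress=True)
for n in("scene","side","wrist"):
    s=r.snapshot(n);np.savez(f"pics/{n}7.npz",**s);cv2.imwrite(f"pics/{n}7.png",s["pixels"][:,:,::-1]);P=cloud(s)
    for k,(x,y),rad,z0,z1 in (("sugar",(.4675,-.2815),.027,.016,.058),("steel",(.585,-.302),.02,.052,.092),("copper",(.463,.271),.02,.052,.092),("amber",(.548,.2725),.02,.016,.08),("cup",(.633,.275),.026,.016,.085),("green",(.5695,.1148),.02,.01,.07),("cherry",(.445,.006),.024,.01,.055),("coupe",(.719,-.005),.042,.11,.13)):
        q=P[(np.hypot(P[...,0]-x,P[...,1]-y)<.045)&(P[...,2]>z0)&(P[...,2]<.13)];g=q[q[:,2]<z1]
        if len(g)>50: print(n,k,len(g),"top %.3f"%q[:,2].max(),circ(g[:,:2],rad))
E
```

```text
clock: 44.1
tool_pos: [0.6319, 0.2745, 0.073]
eef_rot: [-0.016, 1.0, -0.001, -0.001]
contact_force: [0.2, -0.5, -0.0]
opening: 0.994
clock: 44.6
tool_pos: [0.6328, 0.2757, 0.2016]
eef_rot: [-0.016, 1.0, 0.0, 0.0]
contact_force: [0.2, -0.7, 0.3]
opening: 0.999
clock: 45.1
tool_pos: [0.5071, 0.1499, 0.2762]
eef_rot: [-0.016, 1.0, 0.0, 0.001]
contact_force: [-0.4, -0.3, 0.4]
opening: 0.996
clock: 45.6
tool_pos: [0.5078, 0.0246, 0.2754]
eef_rot: [-0.016, 1.0, -0.0, 0.001]
contact_force: [-0.8, 0.1, 0.9]
opening: 1.0
clock: 45.8
tool_pos: [0.508, 0.0257, 0.2752]
eef_rot: [-0.015, 1.0, 0.0, 0.001]
contact_force: [-0.0, 1.2, 1.2]
opening: 0.998
scene sugar 418 top 0.086 (array([ 0.4672, -0.2805]), 0.027, np.float64(0.0004433787155599648))
scene steel 687 top 0.093 (array([ 0.5874, -0.3019]), 0.02, np.float64(0.0017426390014523957))
scene copper 360 top 0.092 (array([0.4625, 0.2708]), 0.02, np.float64(0.0015246263662763444))
scene amber 380 top 0.119 (array([0.5477, 0.2746]), 0.02, np.float64(0.0009405115487691164))
scene cup 752 top 0.101 (array([0.6319, 0.2761]), 0.026, np.float64(0.002116
[... 1009 characters left out ...]
42, np.float64(0.002408938451242367))
wrist sugar 1256 top 0.077 (array([ 0.4684, -0.2821]), 0.027, np.float64(0.0003800347165203972))
wrist steel 617 top 0.085 (array([ 0.5871, -0.3025]), 0.02, np.float64(0.0004737982994953891))
wrist copper 1991 top 0.092 (array([0.4622, 0.2686]), 0.02, np.float64(0.0017118675480760036))
wrist amber 1158 top 0.117 (array([0.5479, 0.2734]), 0.02, np.float64(0.00037980246927451063))
wrist cup 955 top 0.072 (array([0.6321, 0.2757]), 0.026, np.float64(0.0003608682853922821))
wrist green 547 top 0.111 (array([0.5696, 0.1145]), 0.02, np.float64(0.00028522010049483786))
wrist coupe 727 top 0.125 (array([ 0.7202, -0.0055]), 0.042, np.float64(0.001082904580258485))
```

View pics/scene7.png

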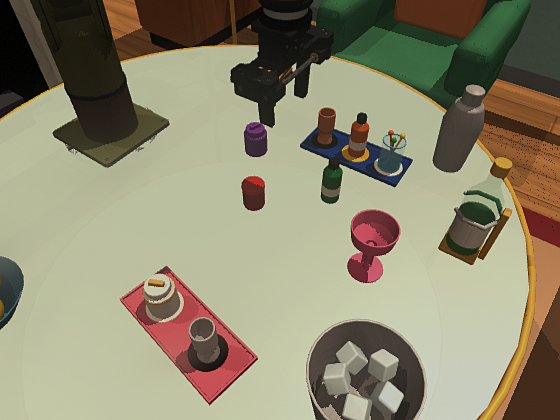

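View pics/side7.png

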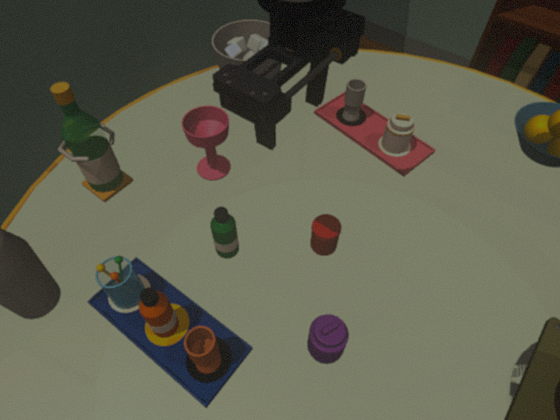

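Both views show all five items upright and centred on their pads: scene (160,298), (205,345), (325,128), (357,140) and (391,155). The green bottle, cherry jar and coupe fits match their starting values. I'm handing in.

```bash
python3 -c "
from plant import r
print(r.finish_job())"
```

```text
the job is handed in; nothing more can be done
None
```

Both drinks kits are made up and the job is handed in, at about 46 s of the 125 s allowed; `finish_job` gives no verdict.

I moved the pieces in the order asked: sugar pot and steel jigger to the rose tray, then copper jigger, amber bottle and stirrer cup to the blue tray. Each was lowered until the force reading showed contact, then released. The highest force in the readings printed after each move was about 15 N, when I pressed the sugar pot slightly before releasing it.

**Last checks:** from three camera views, all five pieces stand upright within about 2 mm of their pad centres. The steel jigger is the furthest off, about 2 mm along the tray. The green bottle and cherry jar fit within 1 mm of where they started, and the coupe within about 3 mm, which is about the cameras' own accuracy. The gripper was empty and clear of everything.

**Disagreements:** the cameras differed from each other by 1–3 mm in position and height, so I averaged them. My first pad outlines on the rose tray came out too small; I measured them again before using them. One mid-job fit of the steel jigger failed because the gripper hid it, and later views showed it standing on its pad.

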